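Slide the box under the right spout and tip the tube in

TASK

The stand has a tipping tray over a spout at each end; one tray holds a capped test tube, the other a box of cover glasses. Slide the grey box along its rail by its knob to the end stop under the spout of the tray with the tube, then push that tray's lever over so that the tube rolls down the spout into the box. Do not touch the tube itself, and leave the cover glasses lying in their tray.

Things in the scene. Friction and masses are not known exactly. Their poses are not given: they have to be found in the camera images.
- stand: Fixed stand, base plate 134 x 470 x 12 mm; origin: centre of its underside; x away from the robot, y left along the rail. At each end (+y, -y) a fixed metal spout: |y| 50 to 150 mm, x +-60, mouth 95 mm, top 165 mm above the worktop; outward of it a tipping tray: |y| 155 to 228 mm, x +-57, floor 145, rim 175 mm up, its lever in front. Free air outward of the levers; a tall microscope at the left.
- box_knob (a point): Top centre of the black upright knob fixed to the grey sliding box: 20 mm thick, 56 to 100 mm above the worktop, stem 14 mm below it; 138 mm in front (-x of the stand) of the box's centre. The open box of smooth plastic is 132 x 90 mm, walls 4, rim 80, floor 30 mm up. It slides along the stand's y, centre from -80 to +80 mm, with about 2 N to rigid stops, and stays where left; starts mid-way.
- left_lever (a point): Top centre of the left tray's upright lever, 238 mm up: black grip 16 mm thick and 52 mm tall, 10 mm rod below, turning with the tray about a shaft along the stand's x 90 mm below this point (stand x -95, y +155 mm). Upright at the start. Pushing the grip toward the stand's middle (to -y) with about 2 N tips the tray to its spout; stop at 52 degrees (63 mm of push 50 mm above the shaft). Stays where left.
- right_lever (a point): Top centre of the right tray's upright lever, 238 mm up: black grip 16 mm thick and 52 mm tall, 10 mm rod below, turning with the tray about a shaft along the stand's x 90 mm below this point (stand x -95, y -155 mm). Upright at the start. Pushing the grip toward the stand's middle (to +y) with about 2 N tips the tray to its spout; stop at 52 degrees (63 mm of push 50 mm above the shaft). Stays where left.
- test_tube: Capped clear glass test tube (red cap, brown filling at the foot), 96 mm long, 16 mm thick, cap 19 mm; lies along the stand's x in the shallow trough of one of the two trays (left if its y in the stand's frame is positive, else right) and rolls out when that tray is tipped. Origin at the centre of its rounded foot, z axis toward the cap. Another tube standing in a rack has no part in this.
- cover_glass_box: Small flat box of cover glasses, 36 x 36 x 16 mm, in the other tray, to be left there. Origin at the centre of its underside.

How it is judged:
By the outcome, as a careful person would: the job done as asked, in the order asked, and still so for the second after the job is handed in, with the robot touching nothing.
It also fails if it takes over 48 s, if anything falls off the work surface, if the arm or the gripper's body presses on something with over 40 N, if the wrist force passes 120 N, or if a joint passes its speed limit or range.

ROBOT

A 6-joint arm with a two-finger parallel gripper is mounted at the origin on a cart in front of the work surface, level with it; the furniture and walls round the work are solid. World frame = base frame: x ahead of the robot, y to its left, z up, the work surface at z = 0. Lengths are in mm, angles in rad, forces in N, time in s.
With the tool pointing down it reaches from about 350 to 975 mm from the base axis. Payload 7.1 kg.
Tool frame: the origin (TCP) lies midway between the tips of the shut fingers; the grasp point (between the pads) lies 19 mm behind it (ctrl.grasp_offset is the distance from the TCP to the grasp point, in mm); z points along the fingers, y is the line along which they close (so a half turn about z gives the same grasp; the last joint's range is limited). The gripper opens to 88 mm and grips with 3 to 60 N. Pads are 20 mm wide; open, the fingers measure 115 mm over their backs; the gripper's body (75 mm by 178 mm) begins 61 mm behind the grasp point.
Start: joints at [1.129, 0.423, 1.63, -0, 1.089, -0.019], TCP at [256.415, 569.962, 222.675] pointing down, gripper open.
Joint ranges: [-3, 3], [-0.9, 2.11], [0.09, 2.58], [-1.31, 4.45], [0.11, 2.69], [-2.54, 2.54]. Speed limits (rad/s): [2.39, 2.39, 3.01, 3.14, 3.14, 3.14].

INTERFACE

Orientations are given as a rotation vector (axis times angle).
In Python, from workcell import ctrl gives the robot as it stands. The module is installed in compiled form; this text tells all that it offers.
- The arm moves only by the tool servo_tool, never from a script. Its argument "rows" is a list of rows, each a list of 7 numbers: the turn, a rotation vector about the tool's x, y, z as a fraction of full scale, then the shift along the tool's x, y, z as a fraction of full scale, then the finger opening in mm, from 0 to 87.8. A call has 1 to 10 rows; each row is the pose to reach, as a shift and turn from the pose commanded when the call began, along the tool's axes at that moment; what a row does not reach only later rows make up. Full scale, the value 1, is 20 cm for a shift and 1.5 rad for a turn. A row lasts 1/8 s, in which the tool goes at most 62.5 mm and 10.7 degrees, less where a joint would pass 70% of its speed; a pose out of reach is approached as far as the arm can. A call with a number of a shift or a turn outside -1 to 1 is refused whole. A call with a gripper value outside its range is refused whole. The fingers move at their own pace and stop on an object; the grip force is fixed at half the most. Time passes only in rows, so rows that repeat a pose let the fingers close. It gives the time, the measured TCP pose, the force, the opening and the grip force at its end, in the units of the state.
- ctrl.get_obs(): the state, without advancing time (a new reading comes with each control period).
- ctrl.get_image(name): name is "scene" or "top" or "wrist"; returns (picture, depth): 400x640x3 uint8, red, green, blue; 400x640 float32, mm along the optical axis (not along the pixel's ray), 0 where there is no reading.
- ctrl.camera_info(name): a dict with "intrinsics" (3x3 intrinsics, pixels), "k1" (the pictures are not rectified: a ray, as slopes to the right and down, at radius r is drawn at 1 + k1 r^2 times it, then the intrinsics apply), "R" (3x3) and "t" (3): a world point X has camera coordinates R X + t. Camera axes: x right, y down, z forward; pixel columns grow to the right and rows downward; lengths in mm; the calibration is good to about 2 mm. A picture is of the moment at which its call begins: read the wrist's pose just before it. camera_info takes no time and is no camera call; for the wrist camera it gives the pose at the moment of the call.
- ctrl.close_job(): hands the job in; it is judged then, once.
The state is a dict: "t": time; "qpos": joint angles; "qvel": joint speeds; "joint_torque": joint torques, N m; "ee_pos": TCP position; "orientation": TCP orientation; "ft_force": force on the tool from outside, world axes, zero at the start; "moment": the same for the moment, N m; "width": finger opening in mm; "grasp_force": force on a finger pad.
Only numpy, scipy, OpenCV 4.12 (cv2) and the standard library are available. Lean on these libraries where they do the work, as an engineer would, in place of code of your own. Each camera call takes 0.05 s, during which the arm holds its last target. There are 200 camera calls.

## Working session

There is one attempt and no reset: what is moved stays moved. The work goes in short steps, Python scripts to look and compute and a tool call to move; the robot and the scene stay as the last step left them, time stands still between calls to the robot, and variables do not carry over. Pictures are saved under pics/ and viewed, at most 10 in all, crops included, and the job is handed in when it is done.

Besides the shell and the picture viewer there is one more tool, called after "Call:" as a command line: name --pt "numbers of a row" for each row, then --argument value for the rest. servo_tool: Moves the arm, as the interface text tells. Its arguments: {"type":"object","properties":{"rows":{"type":"array","items":{"type":"array","items":{"type":"number"}}}},"required":["rows"]}

```bash
mkdir -p pics; cat > h.py <<'E'
import numpy as np, cv2
from workcell import ctrl
def snap(n,f):
    info=ctrl.camera_info(n); im,d=ctrl.get_image(n); cv2.imwrite(f'pics/{f}.png',im[:,:,::-1]); np.savez(f'pics/{f}.npz',im=im,d=d,**{k:np.array(info[k]) for k in('intrinsics','k1','R','t')})
def ray(f,u,v):
    z=np.load(f'pics/{f}.npz'); K=z['intrinsics'];k=float(z['k1'])
    p=np.array([(u-K[0,2])/K[0,0],(v-K[1,2])/K[1,1]]);q=p.copy()
    for _ in range(20): q=p/(1+k*(q@q))
    d=z['R'].T@np.array([q[0],q[1],1]); o=-z['R'].T@z['t']; return o,d,z['d']
def dep(f,u,v):
    o,d,D=ray(f,u,v); w=D[int(v)-1:int(v)+2,int(u)-1:int(u)+2]; w=w[w>0]
    return o+d*np.median(w) if len(w) else None
def atz(f,u,v,z):
    o,d,_=ray(f,u,v); return o+d*(z-o[2])/d[2]
def tri(*obs):
    A=0;b=0
    for f,u,v in obs:
        o,d,_=ray(f,u,v); d=d/np.linalg.norm(d);P=np.eye(3)-np.outer(d,d);A=A+P;b=b+P@o
    X=np.linalg.solve(A,b); return X
E
python3 -c "
from h import *
snap('scene','s0');snap('top','t0');o=ctrl.get_obs();print(o)
a=cv2.imread('pics/s0.png');b=cv2.imread('pics/t0.png')"
```

```text
{'t': 0.1, 'qpos': array([ 1.12897121e+00,  4.23758810e-01,  1.63058188e+00, -3.37280475e-06,
        1.08861446e+00, -1.90243916e-02]), 'qvel': array([ 0.00013374, -0.00095544, -0.00234047,  0.00065499, -0.00024617,
        0.00030055]), 'joint_torque': array([-7.38366816e-04, -5.45607698e+01, -2.74321961e+01,  6.45241700e-02,
        1.89294858e-02, -7.49895139e-05]), 'ee_pos': array([256.22872861, 569.52419567, 221.9953917 ]), 'orientation': array([-6.59130926e-01, -3.07135306e+00,  2.08450845e-03]), 'ft_force': array([-0.14866313,  0.26150241,  0.36948497]), 'moment': array([-0.04682443,  0.03977647, -0.00776122]), 'grasp_force': 0.0, 'width': 88.19356256014674}
```

View pics/s0.png

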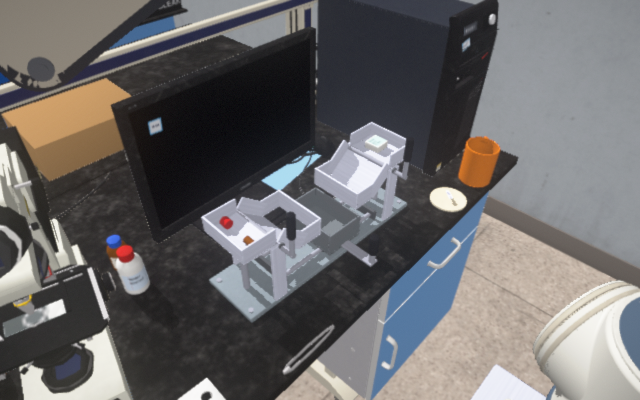

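View pics/t0.png

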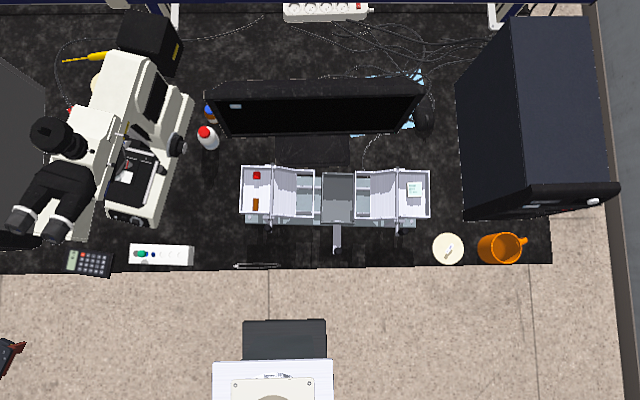

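The tube (red cap at top-view 257,175; foot 255,204) is in the left tray and the cover glasses (415,189) are in the right. I'm enlarging both views.

```bash
python3 -c "
from h import *
a=cv2.imread('pics/t0.png')[155:265,235:435];cv2.imwrite('pics/t0c.png',cv2.resize(a,None,fx=4,fy=4,interpolation=2))
a=cv2.imread('pics/s0.png')[115:320,195:415];cv2.imwrite('pics/s0c.png',cv2.resize(a,None,fx=2.9,fy=2.9,interpolation=2))
for u,v in [(240,166),(431,171),(337,250),(257,175),(255,204),(415,189)]: print(u,v,dep('t0',u,v))
for n in('s0','t0'): print(ray(n,0,0)[0])
"
```

```text
240 166 [678.54860126  85.92858647   1.30864272]
431 171 [ 657.33325536 -452.0960107    -2.19898008]
337 250 [ 437.01342077 -171.61361851   99.17452611]
257 175 [619.49315999  22.75236489 165.08618775]
255 204 [549.06719522  28.01326964 161.73962787]
415 189 [ 579.27786651 -361.75399528  163.82522347]
[ 95.84408239 362.46957444 717.27535419]
[ 399.56370239  -83.93789037 1264.78438488]
```

View pics/t0c.png

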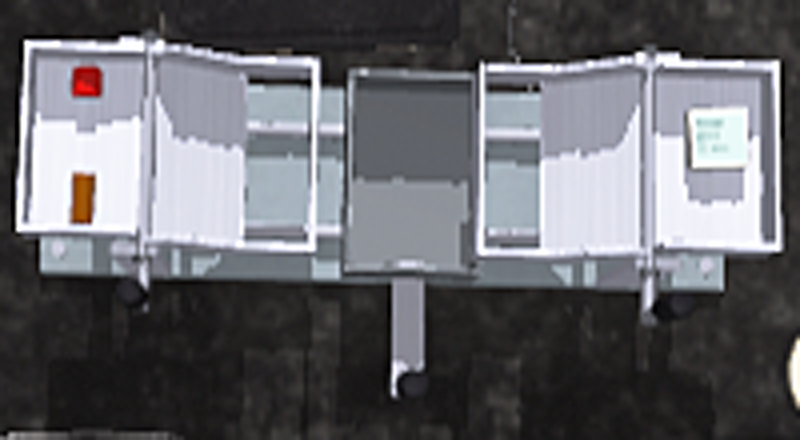

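View pics/s0c.png

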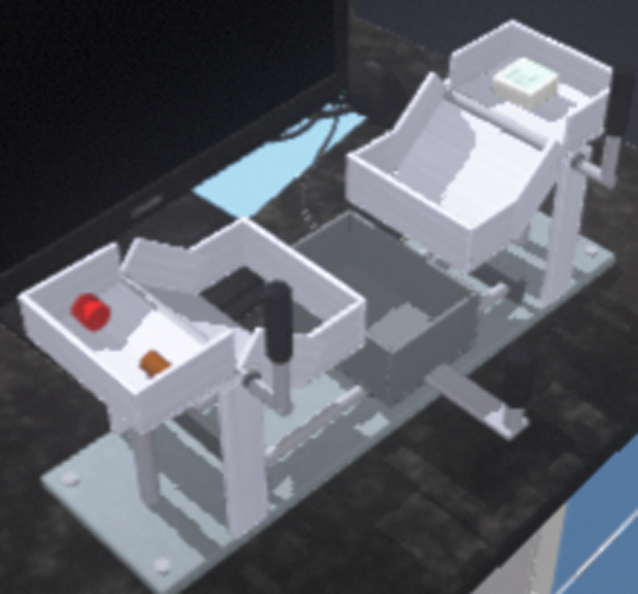

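Left lever grip top is at top-view (267.5,228) and scene (291.6,213). The knob is at top-view (338,250.8) and scene (373.6,237.5). The tube is in the left tray, so the box goes to +y.

```bash
python3 -c "
from h import *
print('L',tri(('t0',267.5,227.5),('s0',291.6,213)),atz('t0',267.5,228,238),dep('t0',267,228))
print('K',tri(('t0',338.3,250.5),('s0',373.6,237.5)),atz('t0',338.3,250.5,100),dep('t0',338.5,250.5))
print('R',atz('t0',403,230.5,238),dep('t0',403,230))
# rims: tray outer corners (top crop) at z=175; base corners z=12
c=lambda u,v:(235+u/4,155+v/4)
for p,z in [((26,42),175),((17,232),175),((780,62),175),((780,250),175),((40,275),12),((722,291),12),((348,70),80),((476,74),80),((345,272),80),((474,272),80)]: print(p,atz('t0',*c(*p),z).round())
from scipy.spatial.transform import Rotation as R
print(R.from_rotvec(ctrl.get_obs()['orientation']).as_matrix().round(3))
# obstacles cloud: max height map around lever
z=np.load('pics/t0.npz')
pts=[]
for v in range(100,270,2):
  for u in range(100,480,2):
    q=dep('t0',u,v)
    if q is not None: pts.append(q)
P=np.array(pts)
for x in range(350,800,50):
  print(x,[int(max([q[2] for q in P if x<=q[0]<x+50 and y<=q[1]<y+50],default=-1)) for y in range(350,-500,-50)])
"
```

```text
L [485.76287179  -7.1295259  236.99510704] [484.32088482  -7.40761573 238.        ] [484.21354866  -6.41304224 239.54193171]
K [ 436.91056239 -174.45414512   95.14555807] [ 435.66804751 -174.80070212  100.        ] [ 435.62853449 -175.23130616  100.95009895]
R [ 473.12243392 -310.93251047  238.        ] [ 474.25488797 -311.01297294  237.87869753]
(26, 42) [641.  59. 175.]
(17, 232) [526.  64. 175.]
(780, 62) [ 623. -398.  175.]
(780, 250) [ 508. -392.  175.]
(40, 275) [516.  70.  12.]
(722, 291) [ 496. -396.   12.]
(348, 70) [ 641. -139.   80.]
(476, 74) [ 637. -223.   80.]
(345, 272) [ 508. -134.   80.]
(474, 272) [ 506. -218.   80.]
[[-0.912  0.41  -0.001]
 [ 0.41   0.912 -0.001]
 [ 0.    -0.001 -1.   ]]
350 [-1, -1, -1, 1, 2, 2, 2, 3, 1, 2, 1, 2, 2, 2, 3, 2, 2]
400 [66, 102, 68, 67, 3, 7, 8, 3, 4, 3, 3, 102, 4, 3, 3, 2, 5]
450 [67, 68, 67, 67, 3, 3, 3, 236, 239, 2, 3, 35, 3, 2, 238, 11, 6]
500 [63, 325, 200, 4, 3, 3, 180, 180, 170, 145, 141, 80, 140, 167, 179, 180, 4]
550 [204, 366, 202, 3, 3, 3, 181, 162, 152, 113, 139, 32, 139, 129, 165, 180, 5]
600 [201, 399, 395, 3, 3, 2, 180, 179, 175, 146, 140, 79, 137, 163, 178, 181, 6]
650 [-1, 396, 395, 117, 3, 2, 4, 2, 20, 20, 20, 21, 20, 6, 4, 4, 3]
700 [-1, 383, 383, 125, 102, 368, 368, 364, 352, 349, 344, 341, 337, 334, 336, 2, 3]
750 [-1, -1, 330, 188, 103, 66, 5, 4, 20, 20, 26, 22, 13, 2, 3, 6, 41]
```

Call:
servo_tool --pt "0 0 -0.255 -0.78 -0.63 0 87" --pt "0 0 -0.255 -0.78 -0.63 0 87" --pt "0 0 -0.255 -0.78 -0.63 0 87" --pt "0 0 -0.255 -0.78 -0.63 0 87" --pt "0 0 -0.255 -0.78 -0.63 0 87"

```text
t: 0.72
ee_pos: [347.4, 390.8, 222.8]
orientation: [-0.067, -3.141, -0.001]
ft_force: [-1.6, 0.3, 0.2]
width: 86.9
grasp_force: 0.0
```

Call:
servo_tool --pt "0 0 0 -0.3 -1 0 87" --pt "0 0 0 -0.3 -1 0 87" --pt "0 0 0 -0.3 -1 0 87" --pt "0 0 0 -0.3 -1 0 87"

```text
t: 1.23
ee_pos: [399.3, 187.9, 222.8]
orientation: [0.065, 3.141, 0.0]
ft_force: [-0.1, -0.3, 0.8]
width: 87.1
grasp_force: 0.0
```

Call:
servo_tool --pt "0 0 0 -0.05 -1 0 87" --pt "0 0 0 -0.05 -1 0 87" --pt "0 0 0 -0.05 -1 0 87" --pt "0 0 0 -0.05 -1 0 87"

```text
t: 1.72
ee_pos: [401.6, -13.0, 222.9]
orientation: [0.068, 3.14, 0.0]
ft_force: [0.1, 0.7, 0.6]
width: 87.0
grasp_force: 0.0
```

Call:
servo_tool --pt "0 0 0 -0.2 -1 0 87" --pt "0 0 0 -0.2 -1 0 87" --pt "0 0 0 -0.2 -1 0 87" --pt "0 0 0 -0.2 -1 0 87"

```text
t: 2.22
ee_pos: [434.7, -214.4, 222.7]
orientation: [0.066, 3.14, -0.0]
ft_force: [-0.0, 0.0, 0.4]
width: 86.7
grasp_force: 0.0
```

Call:
servo_tool --pt "0 0 0 0 -0.24 0 87" --pt "0 -0.233 0 0 -0.24 0 87" --pt "0 -0.233 0 -0.035 -0.24 0.1 87" --pt "0 -0.233 0 -0.035 -0.24 0.4 87" --pt "0 -0.233 0 -0.035 -0.24 0.6 87" --pt "0 -0.233 0 -0.035 -0.24 0.78 87" --pt "0 -0.233 0 -0.035 -0.24 0.78 87"

```text
t: 3.1
ee_pos: [451.4, -249.9, 78.9]
orientation: [0.078, 2.838, -0.039]
ft_force: [0.2, 0.0, -0.3]
width: 87.0
grasp_force: 0.0
```

```bash
python3 -c "
from h import *
snap('scene','s1');snap('top','t1');print(ctrl.get_obs()['ee_pos'])
a=cv2.imread('pics/t1.png')[155:275,235:435];b=cv2.imread('pics/s1.png')[100:280,260:440]
cv2.imwrite('pics/c1.png',np.hstack([cv2.resize(a,(450,270)),cv2.resize(b,(270,270))]))"
```

```text
[ 452.07374484 -251.5740769    81.22165849]
```

View pics/c1.png

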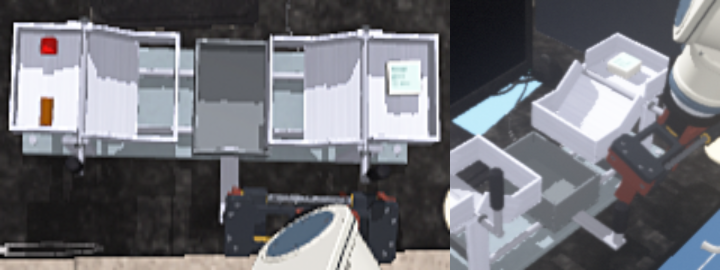

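The gripper (left crop 230–400, 190–260) sits right of the box arm and clear of the levers. The pose fell short of the command, so I'm checking the joints.

```bash
python3 -c "
from h import *
o=ctrl.get_obs();print(o['qpos'].round(3),o['qvel'].round(3),o['ee_pos'],o['ft_force'],o['moment'],o['t'])"
```

```text
[-0.616  0.426  2.14   0.449  0.334 -2.54 ] [-0.018 -0.026 -0.004 -0.002 -0.004 -0.003] [ 452.07374484 -251.5740769    81.22165849] [ 0.54145383  0.84143035 -0.02208446] [ 0.06914911  0.09889501 -0.01795264] 3.2
```

Call:
servo_tool --pt "0 0.03 0 -0.06 0 -0.2 87" --pt "0 0.1 0 -0.15 0 -0.5 87" --pt "0 0.2 0 -0.22 0 -0.72 87" --pt "0 0.2 0 -0.22 0 -0.72 87" --pt "0 0.2 0 -0.22 0 -0.72 87"

```text
t: 3.82
ee_pos: [449.8, -248.9, 231.9]
orientation: [0.094, 3.132, -0.035]
ft_force: [-0.1, 0.4, 0.4]
width: 86.8
grasp_force: 0.0
```

```bash
python3 -c "
from h import *
o=ctrl.get_obs();print(o['qpos'].round(3),o['ee_pos'],o['orientation'],o['t'])"
```

```text
[-0.519  0.241  1.875 -0.019  1.008 -2.019] [ 449.81356424 -248.94720519  231.92921427] [ 0.09430079  3.13204951 -0.03534182] 3.825
```

Call:
servo_tool --pt "0 0 0.12 0.1 0 -0.15 87" --pt "0 0 0.24 0.1 0 -0.15 87" --pt "0 0 0.36 0.1 0 -0.15 87" --pt "0 0 0.48 0.1 0 -0.15 87" --pt "0 0 0.6 0.1 0 -0.15 87" --pt "0 0 0.72 0.1 0 -0.15 87" --pt "0 0 0.84 0.1 0 -0.15 87" --pt "0 0 0.96 0.1 0 -0.15 87" --pt "0 0 1 0.1 0 -0.15 87"

```text
t: 4.95
ee_pos: [428.2, -246.9, 259.6]
orientation: [2.203, 2.216, -0.019]
ft_force: [-0.1, 0.1, 0.1]
width: 87.2
grasp_force: 0.0
```

Call:
servo_tool --pt "0 0 0.12 0 0 0 87" --pt "0 0 0.24 0 0 0 87" --pt "0 0 0.36 0 0 0 87" --pt "0 0 0.48 0 0 0 87" --pt "0 0 0.6 0 0 0 87" --pt "0 0 0.72 0 0 0 87" --pt "0 0 0.84 0 0 0 87" --pt "0 0 0.96 0 0 0 87" --pt "0 0 1 0 0 0 87"

```text
t: 6.08
ee_pos: [428.2, -246.9, 259.6]
orientation: [3.119, 0.12, 0.004]
ft_force: [-0.6, -0.4, 0.2]
width: 86.6
grasp_force: 0.0
```

```bash
python3 -c "
from h import *
from scipy.spatial.transform import Rotation as R
o=ctrl.get_obs();print(o['qpos'].round(3),o['ee_pos'],R.from_rotvec(o['orientation']).as_matrix().round(3),o['t'])"
```

```text
[-0.537  0.178  1.886 -0.018  1.065  0.966] [ 428.19790084 -246.88504128  259.55122206] [[ 0.997  0.077  0.003]
 [ 0.077 -0.997 -0.021]
 [ 0.002  0.021 -1.   ]] 6.075
```

Call:
servo_tool --pt "0.014 0.1 0.04 0.02 0.075 0 87" --pt "0.014 0.2 0.078 0.045 0.075 0 87" --pt "0.014 0.2 0.078 0.045 0.075 0.1 87" --pt "0.014 0.2 0.078 0.045 0.07 0.35 87" --pt "0.014 0.2 0.078 0.045 0.065 0.6 87" --pt "0.014 0.2 0.078 0.045 0.06 0.82 87" --pt "0.014 0.2 0.078 0.045 0.055 0.965 87" --pt "0.014 0.2 0.078 0.045 0.055 0.965 87"

```text
t: 7.08
ee_pos: [437.7, -260.4, 65.8]
orientation: [-3.092, 0.055, -0.465]
ft_force: [-0.6, 0.6, -0.3]
width: 87.0
grasp_force: 0.0
```

```bash
python3 -c "
from h import *
from scipy.spatial.transform import Rotation as R
o=ctrl.get_obs();print(o['qpos'].round(3),o['ee_pos'],R.from_rotvec(o['orientation']).as_matrix().round(3),o['t'],o['ft_force'])"
```

```text
[-0.677  0.461  2.137  0.564  0.367  0.418] [ 437.67140365 -260.35132653   65.8016236 ] [[ 0.955 -0.033  0.294]
 [-0.037 -0.999  0.009]
 [ 0.294 -0.02  -0.956]] 7.075 [-0.62830088  0.58157923 -0.3211849 ]
```

Call:
servo_tool --pt "0 0 0 0 -0.05 0 87" --pt "0 0 0 0 -0.09 0 87" --pt "0 0 0 0 -0.14 0 87" --pt "0 0 0 0 -0.2 0 87" --pt "0 0 0 0 -0.26 0 87" --pt "0 0 0 0 -0.32 0 87" --pt "0 0 0 0 -0.38 0 87" --pt "0 0 0 0 -0.44 0 87" --pt "0 0 0 0 -0.48 0 87" --pt "0 0 0 0 -0.5 0 87"

```text
t: 8.32
ee_pos: [443.6, -161.4, 70.0]
orientation: [-3.094, 0.051, -0.473]
ft_force: [0.8, -2.0, -1.1]
width: 86.9
grasp_force: 0.8
```

Call:
servo_tool --pt "0 0 0 0 -0.015 0 87" --pt "0 0 0 0 -0.03 0 87"

```text
t: 8.57
ee_pos: [443.8, -156.1, 70.2]
orientation: [-3.094, 0.052, -0.474]
ft_force: [0.7, -1.9, -1.3]
width: 87.2
grasp_force: 0.8
```

Call:
servo_tool --pt "0 0 0 0 -0.01 0 87" --pt "0 0 0 0 -0.015 0 87"

```text
t: 8.82
ee_pos: [443.9, -153.1, 70.3]
orientation: [-3.094, 0.052, -0.474]
ft_force: [0.8, -1.7, -1.4]
width: 87.0
grasp_force: 0.7
```

Call:
servo_tool --pt "0 0 0 0 -0.01 0 87" --pt "0 0 0 0 -0.015 0 87"

```text
t: 9.07
ee_pos: [444.1, -150.1, 70.4]
orientation: [-3.094, 0.052, -0.474]
ft_force: [-0.5, -1.7, -1.5]
width: 87.2
grasp_force: 0.7
```

Call:
servo_tool --pt "0 0 0 0 -0.01 0 87" --pt "0 0 0 0 -0.015 0 87"

```text
t: 9.32
ee_pos: [444.3, -147.1, 70.5]
orientation: [-3.094, 0.052, -0.474]
ft_force: [-0.7, -0.7, -1.3]
width: 86.9
grasp_force: 0.7
```

Call:
servo_tool --pt "0 0 0 0 -0.01 0 87" --pt "0 0 0 0 -0.015 0 87"

```text
t: 9.57
ee_pos: [444.4, -144.1, 70.5]
orientation: [-3.094, 0.052, -0.474]
ft_force: [-0.3, -1.9, 0.2]
width: 86.9
grasp_force: 0.7
```

Call:
servo_tool --pt "0 0 0 0 -0.01 0 87" --pt "0 0 0 0 -0.015 0 87"

```text
t: 9.82
ee_pos: [444.6, -141.2, 70.6]
orientation: [-3.094, 0.052, -0.475]
ft_force: [-0.7, -3.9, -2.4]
width: 86.9
grasp_force: 2.2
```

```bash
python3 -c "
from h import *
o=ctrl.get_obs();print(o['qpos'].round(3),o['ft_force'])
snap('top','t2')
a=cv2.imread('pics/t2.png')[155:275,235:435]
cv2.imwrite('pics/c2.png',cv2.resize(a,(800,480),interpolation=2))"
```

```text
[-0.417  0.402  2.251  0.548  0.245  0.67 ] [-0.67118257 -3.90538121 -2.41264948]
```

View pics/c2.png

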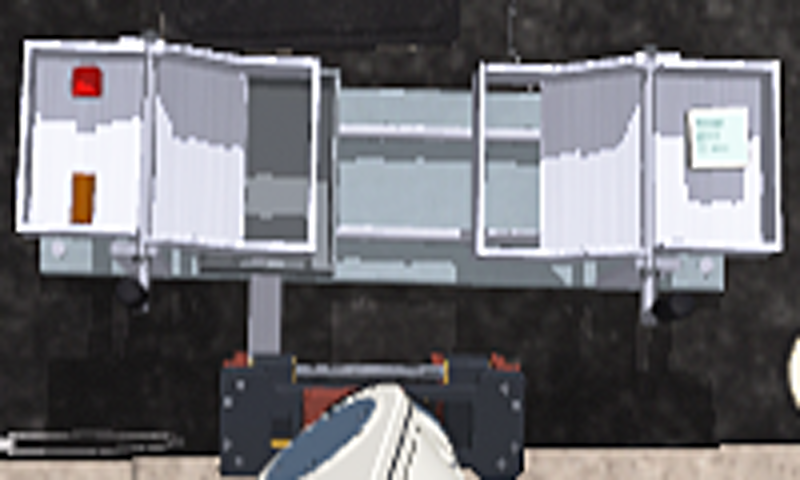

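The box is now under the left spout (right rim at crop x 338, was 476), and the force is rising as it nears the stop. I'm pushing a little more to confirm.

Call:
servo_tool --pt "0 0 0 0 -0.01 0 87" --pt "0 0 0 0 -0.01 0 87"

```text
t: 10.12
ee_pos: [444.7, -140.8, 70.7]
orientation: [-3.097, 0.052, -0.477]
ft_force: [-5.1, -14.4, -1.5]
width: 87.2
grasp_force: 7.3
```

Call:
servo_tool --pt "0 0 0 0 -0.01 0 87" --pt "0 0 0 0 -0.01 0 87"

```text
t: 10.38
ee_pos: [444.9, -140.5, 70.9]
orientation: [-3.1, 0.052, -0.48]
ft_force: [-12.3, -27.4, -0.3]
width: 86.6
grasp_force: 13.9
```

The force has reached 27 N with no further motion, so the box is at the stop. I'm backing off and going up.

Call:
servo_tool --pt "0 0 0 0 0.04 0 87" --pt "0 0 0 0 0.12 0 87" --pt "0 0 0 0.08 0.12 -0.24 87" --pt "0 0 0 0.16 0.12 -0.5 87" --pt "0 -0.1 0 0.25 0.12 -0.81 60" --pt "0 -0.2 0 0.28 0.12 -0.91 30" --pt "0 -0.2 0 0.28 0.12 -0.91 0" --pt "0 -0.2 0 0.28 0.12 -0.91 0"

```text
t: 11.38
ee_pos: [441.9, -163.4, 259.3]
orientation: [-3.124, 0.047, -0.006]
ft_force: [-0.8, 0.4, -0.1]
width: 50.5
grasp_force: 0.0
```

```bash
python3 -c "
from h import *
from scipy.spatial.transform import Rotation as R
o=ctrl.get_obs();print(o['qpos'].round(3),o['ee_pos'],R.from_rotvec(o['orientation']).as_matrix().round(3),o['t'],o['ft_force'])
snap('top','t3')
for n in ('t2','t3'): print([dep(n,u,v) for u,v in [(304,227),(301,235)]])"
```

```text
[-0.391  0.148  1.922  0.02   1.074  1.201] [ 441.91288062 -163.43618873  259.3493257 ] [[ 1.    -0.03   0.004]
 [-0.03  -0.999  0.017]
 [ 0.004 -0.017 -1.   ]] 11.375 [-0.82625428  0.41925016 -0.11983204]
[array([502.13264396, -89.68163719,  33.35883977]), array([480.78384727, -81.31406395,  34.70961981])]
[array([472.88485479, -88.04379348, 384.50290117]), array([457.68504861, -82.06027338, 384.53969423])]
```

Call:
servo_tool --pt "0 0 0 0 -0.3 -0.02 0" --pt "0 0 0 0 -0.6 -0.02 0" --pt "0 0 0 0 -0.9 -0.02 0" --pt "0 0 0 0.1 -1 0 0" --pt "0 0 0 0.19 -1 0 0" --pt "0 0 0 0.19 -1 0 0" --pt "0 0 0 0.19 -1 0 0"

```text
t: 12.3
ee_pos: [486.1, 33.4, 263.3]
orientation: [-3.126, 0.051, -0.004]
ft_force: [0.3, 0.4, 0.7]
width: 0.2
grasp_force: 0.0
```

```bash
python3 -c "
from h import *
o=ctrl.get_obs();print(o['qpos'].round(3),o['ee_pos'],o['width'])
snap('top','t4');snap('scene','s4')
a=cv2.imread('pics/t4.png')[145:275,225:355];b=cv2.imread('pics/s4.png')[100:320,190:410]
cv2.imwrite('pics/c4.png',np.hstack([cv2.resize(a,(400,400)),cv2.resize(b,(400,400))]))"
```

```text
[0.034 0.166 1.89  0.018 1.082 1.63 ] [486.08893935  33.36692719 263.28413739] 0.22012226634727858
```

View pics/c4.png

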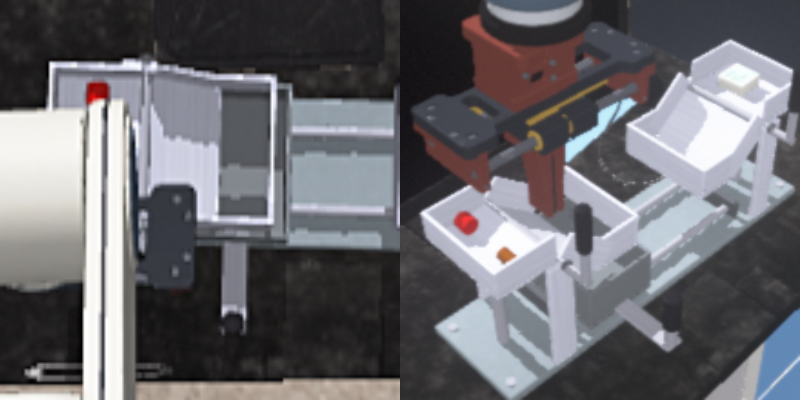

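The closed fingers are above and outward (+y) of the left lever. I'm lowering to z≈190, then pushing.

Call:
servo_tool --pt "0 0 0 0 0 0.15 0" --pt "0 0 0 0 0 0.3 0" --pt "0 0 0 0 0 0.365 0" --pt "0 0 0 0 0 0.365 0"

```text
t: 12.9
ee_pos: [486.7, 35.4, 190.6]
orientation: [-3.126, 0.049, -0.004]
ft_force: [0.4, 0.0, 1.1]
width: 0.2
grasp_force: 0.0
```

Call:
servo_tool --pt "0 0 0 0 0.05 0 0" --pt "0 0 0 0 0.08 0 0" --pt "0 0 0 0 0.11 0 0" --pt "0 0 0 0 0.14 0 0" --pt "0 0 0 0 0.17 0 0" --pt "0 0 0 0 0.2 0 0" --pt "0 0 0 0 0.23 0 0" --pt "0 0 0 0 0.26 0 0" --pt "0 0 0 0 0.28 0 0" --pt "0 0 0 0 0.3 0 0"

```text
t: 14.15
ee_pos: [485.3, -24.6, 190.0]
orientation: [-3.125, 0.049, -0.007]
ft_force: [0.4, 2.4, -0.0]
width: 0.6
grasp_force: 0.7
```

Call:
servo_tool --pt "0 0 0 0 0.015 0 0" --pt "0 0 0 0 0.03 0 0"

```text
t: 14.4
ee_pos: [485.2, -30.5, 190.0]
orientation: [-3.126, 0.048, -0.007]
ft_force: [-0.1, 2.5, -0.2]
width: 0.4
grasp_force: 0.6
```

Call:
servo_tool --pt "0 0 0 0 0.012 0 0" --pt "0 0 0 0 0.02 0 0"

```text
t: 14.65
ee_pos: [485.1, -34.5, 189.9]
orientation: [-3.126, 0.049, -0.007]
ft_force: [-0.5, 1.1, 0.0]
width: 0.5
grasp_force: 0.5
```

Call:
servo_tool --pt "0 0 0 0 0.01 0 0" --pt "0 0 0 0 0.015 0 0"

```text
t: 14.9
ee_pos: [485.0, -37.4, 189.8]
orientation: [-3.125, 0.049, -0.007]
ft_force: [-0.2, 1.2, 0.1]
width: 0.4
grasp_force: 0.5
```

```bash
python3 -c "
from h import *
snap('top','t5');snap('scene','s5')
a=cv2.imread('pics/t5.png')[145:275,225:355];b=cv2.imread('pics/s5.png')[100:320,190:410]
cv2.imwrite('pics/c5.png',np.hstack([cv2.resize(a,(400,400)),cv2.resize(b,(400,400))]))"
```

```text
(no output)
```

View pics/c5.png

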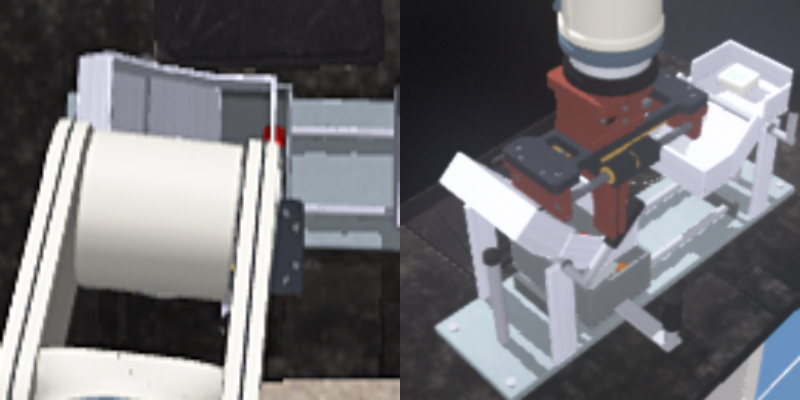

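The tray is tipped. The red cap (top crop 272,133) and brown foot (scene crop 620,265) show the tube at or in the box. I'll push to the stop, then retreat and check.

Call:
servo_tool --pt "0 0 0 0 0.01 0 0" --pt "0 0 0 0 0.015 0 0"

```text
t: 15.25
ee_pos: [484.9, -39.5, 189.8]
orientation: [-3.124, 0.05, -0.007]
ft_force: [-0.3, 8.5, 2.6]
width: 0.3
grasp_force: 3.4
```

Call:
servo_tool --pt "0 0 0 0 0.01 0 0" --pt "0 0 0 0 0.015 0 0"

```text
t: 15.5
ee_pos: [485.0, -40.7, 190.1]
orientation: [-3.12, 0.051, -0.007]
ft_force: [0.8, 19.7, 4.7]
width: 0.9
grasp_force: 7.9
```

At the stop. I'm retreating outward (+y), then up and back toward the robot.

Call:
servo_tool --pt "0 0 0 0 -0.05 0 0" --pt "0 0 0 0 -0.2 0 0" --pt "0 0 0 0 -0.25 -0.2 0" --pt "0 0 0 -0.2 -0.25 -0.5 0" --pt "0 0 0 -0.4 -0.4 -0.6 0" --pt "0 0 0 -0.4 -0.7 -0.6 0" --pt "0 0 0 -0.4 -1 -0.6 0" --pt "0 0 0 -0.4 -1 -0.6 0" --pt "0 0 0 -0.4 -1 -0.6 0"

```text
t: 16.62
ee_pos: [410.2, 156.8, 312.2]
orientation: [-3.127, 0.047, -0.006]
ft_force: [-0.7, -0.3, 0.4]
width: 0.5
grasp_force: 0.0
```

```bash
python3 -c "
from h import *
snap('top','t6');snap('scene','s6');print(ctrl.get_obs()['t'])
a=cv2.imread('pics/t6.png')[145:275,225:440];b=cv2.imread('pics/s6.png')[100:320,190:410]
cv2.imwrite('pics/c6.png',np.hstack([cv2.resize(a,(430,260)),cv2.resize(b,(260,260))]) if 0 else np.vstack([cv2.resize(a,(496,300)),cv2.resize(b[60:193],(496,300))]))"
```

```text
16.725
```

View pics/c6.png

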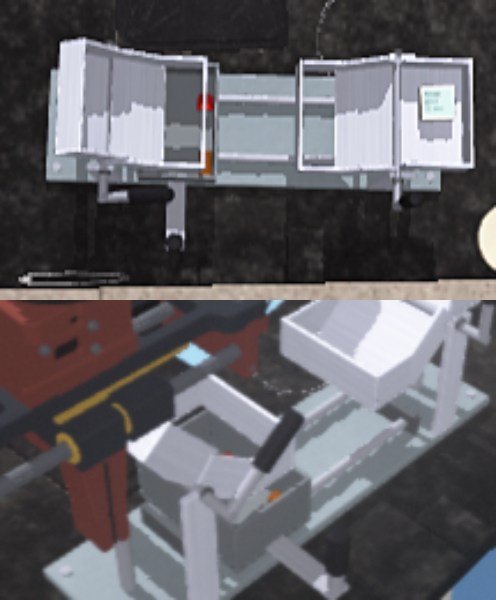

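The top view shows the tube inside the box along its right wall (cap 205,102; foot 207,160). The lever is over, and the cover glasses (437,102) are still in their tray. I'm checking the tube's height, then handing in.

```bash
python3 -c "
from h import *
for u,v in [(313,188),(315,190),(315,215)]: print(dep('t6',u,v))
o=ctrl.get_obs();print(np.abs(o['qvel']).max())
p=dep('t6',315,190)
if p is not None and 25<p[2]<75: print(ctrl.close_job())"
```

```text
[ 604.70759584 -115.41316845   50.86230528]
[ 599.4645381  -120.70291815   49.27259952]
[ 532.74138919 -119.48888811   44.26145907]
0.011623905763563393
the job is handed in; nothing more can be done
None
```

The job is handed in: the tube lies in the grey box, which is at its end stop under the left spout, and the left lever is fully over; the cover glasses are still in their tray.

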